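Fit a painting handle into a figurine blank by feel

TASK

Take the blue painting handle out of the rack and fit its wooden spigot into the blind hole in the base of the figurine that stands head-down in the cradle, then let go. The hole is painted over and off-centre, so feel for it gently with the spigot on the recess floor without driving the fragile figurine hard down into its springs, push the handle fully home so that it stands upright by itself, and leave everything else where it is.

Things in the scene. Friction and masses are not known exactly. Their poses are not given: they have to be found in the camera images.
- blue_handle (a point): Blue painting handle, upright, point down, in one of the rack's three holes. Round blue grip 22 mm across, 70 mm long, pale band near its top; below it a wooden spigot 12 mm across, 45 mm long, its last 3 mm chamfered to 8.4 mm across. 115 mm long in all, 28 to 56 g. This point: on its axis at mid-grip, 80 mm above the spigot's foot, 35 mm below the top; z is its long axis, up.
- blue_tip (a point): Centre of the foot of the blue handle's spigot, the lowest point of its axis; z is its long axis, up.
- red_handle (a point): Red handle, same shape, in another hole of the rack; same point. Not to be moved.
- yellow_handle (a point): Yellow handle, same shape, in another hole of the rack; same point. Not to be moved.
- rack: Dark wooden block fixed to the table, 70 mm (x) by 170 mm (y), 32 mm high, with holes 13.5 mm wide and 22 mm deep in a row at y = -56, 0 and 56 mm. The three handles stand in them in any order, the lower end of each grip 23 mm above the block. Origin at the centre of its underside.
- cradle: Pale wooden box frame fixed to the table, 110 mm square on a 130 mm square foot, 82 mm high, holding the blue-robed figurine blank head-down on springs. Origin at the centre of its underside, z up.
- recess (a point): Point on the cradle's vertical axis, 158 mm above the table, level with the recess floor when unpressed. Somewhere in that floor, 3 to 10 mm from this axis in any direction, is one upright blind hole, 13.5 mm wide, 22 mm deep, its mouth slightly chamfered; a thin dried skin of primer hides it and gives no resistance. The floor is otherwise smooth and level.
- blank (a joint): How far the figurine is pressed down into its springs (m, 0 at rest; it moves straight down only). It begins to sink at about 1 N and then takes about 0.8 N per mm, springing back when released: 6 N is 6 mm down, 12 N is 14 mm. Pressed deeper than 14 mm it is damaged.
- done_a: Finished blue-robed figurine, 170 mm tall, standing loose at the far side of the table. Origin at the centre of its underside. Bystander.
- done_b: Finished green-robed figurine, 160 mm tall, loose at the far side. Origin at the centre of its underside. Bystander.
- tin: Open red paint tin, 90 mm across, 100 mm high, loose at the left. Origin at the centre of its underside. Bystander.
- flask: Brown glass bottle, 60 mm across, 120 mm high, loose at the right. Origin at the centre of its underside. Bystander.
- rim (a point): Point on the cradle's vertical axis, 170 mm above the table, level with the rim of the figurine's upturned base: a round brown plinth 74 mm across, up to 3.5 mm off this axis and turned any way, with a recess 66 mm across and 12 mm deep that has a flat pale floor.
- brush: Flat paint brush with a red handle, 180 mm long, lying loose between the rack and the cradle. Bystander.

How it is judged:
By the outcome, as a careful person would: the job done as asked, in the order asked, and still so for the second after the job is handed in, with the robot touching nothing.
It also fails if it takes over 64 s, if anything falls off the work surface, if the arm or the gripper's body presses on something with over 40 N, if the wrist force passes 120 N, or if a joint passes its speed limit or range.

ROBOT

A 6-joint arm with a two-finger parallel gripper is mounted at the origin on the work surface. World frame = base frame: x ahead of the robot, y to its left, z up, the work surface at z = 0. Lengths are in m, angles in degrees, forces in N, time in s.
With the tool pointing down it reaches from about 0.35 to 1 m from the base axis. Payload 7.1 kg.
Tool frame: the origin (TCP) lies between the finger pads; the fingertips stand 25 mm ahead of it and the grasp point (between the pads) lies 6 mm ahead of it; y points along the fingers, x is the direction in which the jaws open and shut, and the axes are right-handed (so a half turn about y gives the same grasp; the last joint's range is limited). The gripper opens to 85 mm and grips with 20 to 120 N. Pads are 22 mm wide; open, the fingers measure 114 mm over their backs; the gripper's body (76 mm by 85 mm) begins 54 mm behind the grasp point. The pads swing forward as they close: fully open they stand 13 mm farther back than shut.
Start: joints at [63.197, 24.242, 93.386, -0, 62.372, -1.089], TCP at [0.271, 0.563, 0.256] pointing down, gripper open.
Joint ranges: [-172.04, 172.04], [-51.8, 120.97], [4.93, 147.93], [-75.15, 255.16], [6.16, 154.13], [-145.62, 145.62]. Speed limits (degrees/s): [136.94, 136.94, 172.46, 180, 180, 180].

INTERFACE

Orientations are given as a 3x3 rotation matrix whose columns are the frame's x, y, z axes.
In Python, from bench import robot, imaging gives the robot as it stands.
- The arm moves only by the shell command python3 -m handwheel 'ROWS'. ROWS is JSON, a list that holds one entry, the list of rows, each a list of 7 numbers: the shift along the tool's x, y, z in m, then the turn, a rotation vector about the tool's x, y, z in rad, then the closure in counts, from 0 (fully open) to 255 (shut). A call has exactly 10 rows; each row shifts and turns the pose as measured when the row begins, along the tool's axes as they then stand; what a row does not reach is not made up. A row lasts 1/8 s, in which the tool goes at most 62.5 mm and 10.7 degrees, less where a joint would pass 70% of its speed; a pose out of reach is approached as far as the arm can. A call is refused whole if a number of a shift passes 0.0625 or a number of a turn 0.188, either way. A call with a gripper value outside its range is refused whole. The fingers move at their own pace and stop on an object; the grip force is fixed at half the most. Time passes only in rows, so rows that do not move let the fingers close, or fill a call up. It gives the time, the measured TCP pose, the force and the opening at its end, in the units of the state.
- robot.read_state(): the state, without advancing time (a new reading comes with each control period).
- imaging.grab_frame(name): name is "scene" or "top" or "wrist"; returns the picture (384x512x3 uint8, blue, green, red); there is no depth.
- imaging.camera_info(name): a dict with "K" (3x3 intrinsics, pixels), "rvec" (rotation vector, rad) and "tvec" (3), from world to camera coordinates, as OpenCV has them. Camera axes: x right, y down, z forward; pixel columns grow to the right and rows downward; lengths in m; the calibration is good to about 2 mm. The wrist camera is an equidistant fisheye: a pixel r from the principal point sees the ray r / f radians off the axis. A picture is of the moment at which its call begins: read the wrist's pose just before it. camera_info takes no time and is no camera call; for the wrist camera it gives the pose at the moment of the call.
- robot.sign_off(): hands the job in, once; it reports no verdict.
The state is a dict: "time": time; "joints": joint angles; "dq": joint speeds; "joint_torque": joint torques, N m; "eef_pos": TCP position; "ee_rot": TCP orientation; "ft_force": force on the tool from outside, world axes, zero at the start; "ft_torque": the same for the moment, N m; "width": finger opening in m.
Only numpy, scipy, OpenCV 4.12 (cv2) and the standard library are available. Lean on these libraries where they do the work, as an engineer would, in place of code of your own. Each camera call takes 0.05 s, during which the arm holds its last target. There are 200 camera calls.

## Working session

There is one attempt and no reset: what is moved stays moved. The work goes in short steps, Python scripts to look and compute and a shell command to move; the robot and the scene stay as the last step left them, time stands still between calls to the robot, and variables do not carry over. Pictures are saved under pics/ and viewed, about 8 in all and at most 12, crops included, and the job is handed in when it is done.

```bash
ls; mkdir -p pics
python3 - <<'E'
from bench import robot, imaging
import cv2,json
s=robot.read_state(); print(s)
for n in("scene","top"):
    cv2.imwrite(f"pics/{n}0.png",imaging.grab_frame(n)); print(n,imaging.camera_info(n))
print(imaging.camera_info("wrist"))
E
```

```text
pics
{'time': 0.0, 'joints': array([ 6.32004667e+01,  2.42866924e+01,  9.34312954e+01,  1.06278416e-04,
        6.23733113e+01, -1.09153823e+00]), 'dq': array([-0.00672757,  0.02683702, -0.01472539,  0.00774304,  0.05071632,
       -0.02911375]), 'joint_torque': array([ 1.19682511e-03, -5.57372332e+01, -2.81746423e+01,  1.75884825e-04,
        7.11039116e-03,  2.71885801e-05]), 'eef_pos': array([0.27088969, 0.56267569, 0.25552197]), 'ee_rot': array([[ 4.33785019e-01, -7.19914792e-04, -9.01016115e-01],
       [ 9.01014994e-01, -1.42157289e-03,  4.33785615e-01],
       [-1.59314876e-03, -9.99998730e-01,  3.19969987e-05]]), 'ft_force': array([0.63083262, 0.33923095, 0.96328155]), 'ft_torque': array([ 0.09349622,  0.00525913, -0.04817531]), 'width': 0.08513886431341065}
scene {'K': array([[405.29019292,   0.        , 249.74319888],
       [  0.        , 405.29019292, 196.80547946],
       [  0.        ,   0.        ,   1.        ]]), 'rvec': array([ 1.38215917,  2.05117115, -0.93912657]), 'tvec': array([ 0.22043695, -0.24099325,  1.50673781])}
top {'K': array([[441.21950919,   0.        , 258.38369697],
       [  0.        , 441.21950919, 189.07542118],
       [  0.        ,   0.        ,   1.        ]]), 'rvec': array([ 2.1029097 , -2.1115514 ,  0.18854258]), 'tvec': array([-0.00144955,  0.60093899,  1.15398658])}
{'K': array([[297.31863964,   0.        , 263.36755482],
       [  0.        , 297.31863964, 191.53418467],
       [  0.        ,   0.        ,   1.        ]]), 'rvec': array([-2.42716611, -1.52489828, -0.23835099]), 'tvec': array([-0.62465421, -0.04040423,  0.38030831])}
```

View pictures.

View pics/top0.png

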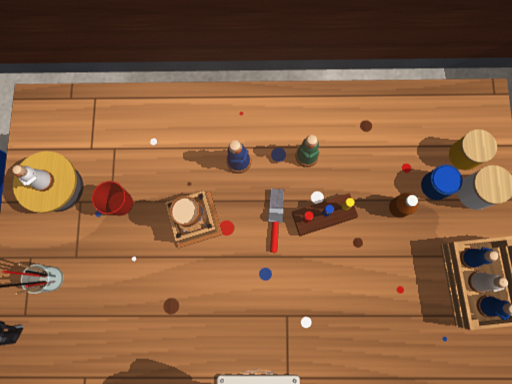

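View pics/scene0.png

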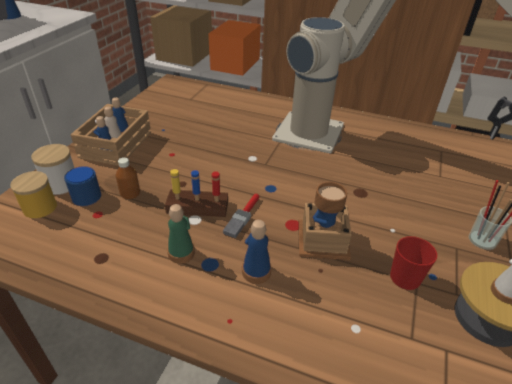

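```bash
cat > h.py <<'E'
import cv2,numpy as np
from bench import robot,imaging
def ray(n,uv,info=None):
    c=info or imaging.camera_info(n);R=cv2.Rodrigues(c["rvec"])[0];K=c["K"]
    p=np.array([(uv[0]-K[0,2])/K[0,0],(uv[1]-K[1,2])/K[1,1]])
    if n=="wrist":
        r=np.linalg.norm(p);d=np.array([*(p/max(r,1e-9)*np.sin(r)),np.cos(r)])
    else: d=np.array([*p,1.])
    return -R.T@c["tvec"],R.T@d
def plane(n,uv,z,info=None):
    o,d=ray(n,uv,info);return o+d*(z-o[2])/d[2]
def proj(n,X,info=None):
    c=info or imaging.camera_info(n);R=cv2.Rodrigues(c["rvec"])[0];K=c["K"]
    p=R@np.array(X)+c["tvec"]
    if n!="wrist":
        q=K@p;return q[:2]/q[2]
    r=np.hypot(p[0],p[1]);t=np.arctan2(r,p[2]);return K[:2,:2]@(p[:2]/r*t)+K[:2,2]
def mask(im,h0,h1,s,v):
    h=cv2.cvtColor(im,cv2.COLOR_BGR2HSV);return cv2.inRange(h,(h0,s,v),(h1,255,255))
def blobs(m,roi,amin=8):
    x0,y0,x1,y1=roi;n,_,st,ce=cv2.connectedComponentsWithStats(m[y0:y1,x0:x1])
    return [(int(st[i][4]),(st[i][0]+x0,st[i][1]+y0,st[i][2],st[i][3]),ce[i]+[x0,y0]) for i in range(1,n) if st[i][4]>=amin]
E
python3 - <<'E'
from h import *
t=cv2.imread("pics/top0.png");s=cv2.imread("pics/scene0.png")
for nm,h0,h1 in(("blue",105,128),("red",0,6),("yel",24,32)):
    for a in blobs(mask(t,h0,h1,150,90),(295,190,360,240)):print(nm,"top",a,plane("top",a[2],.12))
    for a in blobs(mask(s,h0,h1,150,60),(160,160,235,215)):print(nm,"scene",a,plane("scene",a[2],.09))
for v in(170,190): 
  h=cv2.cvtColor(t,cv2.COLOR_BGR2HSV);print(h[211,185],h[200,185],h[211,197])
  for a in blobs(cv2.inRange(h,(5,40,v),(25,150,255)),(165,190,215,235)):print("pale",a,plane("top",a[2],.158))
o=np.hstack([cv2.resize(t[180:250,155:225],None,fx=5.7,fy=5.7),cv2.resize(t[180:250,290:360],None,fx=5.7,fy=5.7)]);cv2.imwrite("pics/c.png",o)
E
```

```text
blue top (54, (np.int32(325), np.int32(205), np.int32(9), np.int32(8)), array([329.12962963, 208.35185185])) [ 0.53691397 -0.18770249  0.12      ]
blue scene (26, (np.int32(192), np.int32(171), np.int32(6), np.int32(6)), array([194.61538462, 173.34615385])) [ 0.49972133 -0.20970942  0.09      ]
blue scene (67, (np.int32(193), np.int32(180), np.int32(6), np.int32(14)), array([195.70149254, 186.53731343])) [ 0.55184574 -0.17933356  0.09      ]
red top (85, (np.int32(304), np.int32(211), np.int32(10), np.int32(12)), array([308.4       , 215.88235294])) [ 0.51759049 -0.13383642  0.12      ]
red scene (47, (np.int32(212), np.int32(171), np.int32(8), np.int32(8)), array([215.17021277, 174.61702128])) [ 0.48240475 -0.15377191  0.09      ]
red scene (115, (np.int32(212), np.int32(180), np.int32(8), np.int32(16)), array([215.71304348, 187.6       ])) [ 0.53485837 -0.1274171   0.09      ]
yel top (42, (np.int32(347), np.int32(199), np.int32(7), np.int32(7)), array([349.80952381, 201.92857143])) [ 0.55342642 -0.24157541  0.12      ]
[ 16  81 235] [ 16  79 237] [ 13 126 152]
pale (75, (np.int32(
[... 1132 characters left out ...]
7 0.158     ]
pale (10, (np.int32(199), np.int32(219), np.int32(4), np.int32(5)), array([200.7, 221.3])) [0.50001177 0.13817895 0.158     ]
pale (12, (np.int32(197), np.int32(224), np.int32(4), np.int32(4)), array([198.33333333, 225.66666667])) [0.48910433 0.143829   0.158     ]
pale (21, (np.int32(172), np.int32(227), np.int32(5), np.int32(8)), array([174.28571429, 230.52380952])) [0.47724522 0.20354269 0.158     ]
pale (12, (np.int32(189), np.int32(226), np.int32(6), np.int32(4)), array([191.5       , 227.66666667])) [0.48418474 0.16076617 0.158     ]
pale (61, (np.int32(188), np.int32(227), np.int32(27), np.int32(8)), array([201.75409836, 231.01639344])) [0.47573018 0.13497094 0.158     ]
```

View pics/c.png

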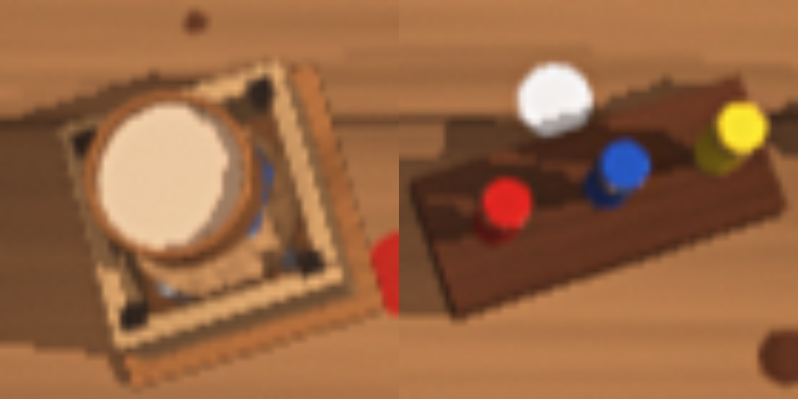

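Run:
```python
from h import *
c=lambda x,y,o=0:(o+x/5.7-.5+.09,180+y/5.7-.5+.09)
for n,x,y in(("red",508,203),("blue",626,166),("yel",741,128)):print(n,plane("top",c(x-399,y,290),.125))
P=[plane("top",c(*q,155),.082) for q in((62,130),(275,62),(343,275),(120,348))];print(np.round(P,4),np.mean(P,0),[np.linalg.norm(P[i]-P[i-1]) for i in range(4)])
print("rim",plane("top",c(170,175,155),.17))
print([proj("scene",p) for p in([.534,-.188,.125],[.534,-.188,.09])])
```

```text
red [ 0.5186446  -0.13421385  0.125     ]
blue [ 0.53519217 -0.18769662  0.125     ]
yel [ 0.55226932 -0.240057    0.125     ]
[[0.5614 0.2463 0.082 ]
 [0.5936 0.146  0.082 ]
 [0.4921 0.1119 0.082 ]
 [0.4585 0.2151 0.082 ]] [0.52639441 0.17982474 0.082     ] [np.float64(0.10752433485909343), np.float64(0.10534213686876759), np.float64(0.1071137172183377), np.float64(0.10859018301589421)]
rim [0.52614215 0.17754762 0.17      ]
[array([195.03873703, 171.81570034]), array([195.8823273 , 182.05115738])]
```

```bash
python3 -m handwheel '[[[-0.043,0,-0.043,0,0,0,0],[-0.043,0,-0.043,0,0,0,0],[-0.043,0,-0.043,0,0,0,0],[-0.043,0,-0.043,0,0,0,0],[-0.043,0,-0.043,0,0,0,0],[-0.043,0,-0.043,0,0,0,0],[-0.043,0,-0.043,0,0,0,0],[-0.043,0,-0.043,0,0,0,0],[-0.043,0,-0.043,0,0,0,0],[-0.043,0,-0.043,0,0,0,0]]]'
```

```text
time: 1.35
eef_pos: [0.4762, -0.0237, 0.2545]
ee_rot: [[0.426, 0.0, -0.904], [0.904, -0.001, 0.426], [-0.001, -1.0, -0.001]]
ft_force: [0.5, 1.1, 0.6]
width: 0.0853
```

```bash
python3 -m handwheel '[[[-0.041,0,-0.041,0,0,0,80],[-0.041,0,-0.041,0,0,0,80],[-0.041,0,-0.041,0,0,0,80],[0,0,0,0,0.165,0,80],[0,0,0,0,0.165,0,80],[0,0,0,0,0.165,0,80],[0,0,0,0,0.165,0,80],[0,0,0,0,0.165,0,80],[0,0,0,0,0,0,80],[0,0,0,0,0,0,80]]]'
python3 - <<'E'
from h import *
s=robot.read_state();i=imaging.camera_info("wrist");im=imaging.grab_frame("wrist");cv2.imwrite("pics/w1.png",im)
import pickle;pickle.dump(i,open("w1.pkl","wb"))
print(s["eef_pos"],s["joints"]);o,d=ray("wrist",i["K"][:2,2],i);print(o,d)
for X in([.535,-.188,.125],[.5186,-.1342,.125],[.5523,-.24,.125]):print(proj("wrist",X,i))
E
```

```text
time: 2.6
eef_pos: [0.5349, -0.1987, 0.2512]
ee_rot: [[0.962, -0.004, -0.272], [0.272, 0.001, 0.962], [-0.004, -1.0, 0.002]]
ft_force: [-0.5, -0.2, 0.3]
width: 0.0592
[ 0.53487497 -0.19870527  0.25119257] [-2.15501164e+01  2.01480730e+01  1.00498892e+02 -5.95849429e-02
  5.95921017e+01 -3.73234017e+01]
[ 0.51452011 -0.12279082  0.36904045] [ 0.08011643 -0.29504105 -0.95211981]
[266.62904042 180.32431123]
[265.37359414 113.87964511]
[269.13915046 238.03313563]
```

View pics/w1.png

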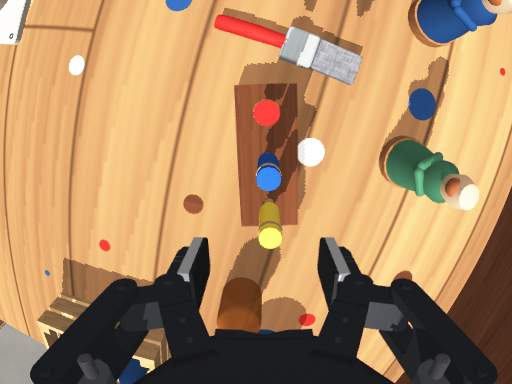

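Run:
```python
from h import *
import pickle;i=pickle.load(open("w1.pkl","rb"));im=cv2.imread("pics/w1.png");s=robot.read_state()
R=s["ee_rot"]
for nm,h0,h1 in(("blue",100,125),("red",0,6),("yel",24,33)):
    m=mask(im,h0,h1,150,200);bs=[b for b in blobs(m,(235,90,305,260),60)]
    b=max(bs,key=lambda b:b[0]);x,y,w,h=b[1];p=plane("wrist",b[2],.125,i);print(nm,b,p,R.T@(p-s["eef_pos"]))
```

```text
blue (458, (np.int32(256), np.int32(167), np.int32(25), np.int32(24)), array([268.21834061, 178.46943231])) [ 0.53584998 -0.18605472  0.125     ] [0.00487988 0.12619015 0.01167748]
red (549, (np.int32(253), np.int32(100), np.int32(27), np.int32(26)), array([266.26958106, 112.64480874])) [ 0.51902268 -0.13302369  0.125     ] [0.00310541 0.12629751 0.06728583]Traceback (most recent call last):
  File "<stdin>", line 6, in <module>
ValueError: max() iterable argument is empty
```

```bash
python3 -m handwheel '[[[0.005,0,0.011,0,-0.03,0,80],[0,0.03,0,0,0,0,80],[0,0.03,0,0,0,0,80],[0,0.03,0,0,0,0,80],[0,0.03,0,0,0,0,80],[0,0.03,0,0,0,0,80],[0,0,0,0,0,0,80],[0,0,0,0,0,0,80],[0,0,0,0,0,0,80],[0,0,0,0,0,0,80]]]'
python3 - <<'E'
from h import *
s=robot.read_state();i=imaging.camera_info("wrist");im=imaging.grab_frame("wrist");cv2.imwrite("pics/w2.png",im)
b=max(blobs(mask(im,100,125,150,200),(200,150,330,330),60),key=lambda b:b[0]);p=plane("wrist",b[2],.125,i);print(b,p,s["ee_rot"].T@(p-s["eef_pos"]),s["ee_rot"])
E
```

```text
time: 3.9
eef_pos: [0.5404, -0.1821, 0.1018]
ee_rot: [[0.947, 0.004, -0.321], [0.321, -0.001, 0.947], [0.003, -1.0, -0.002]]
ft_force: [-0.8, -0.2, 0.5]
width: 0.0581
(1358, (np.int32(223), np.int32(290), np.int32(52), np.int32(38)), array([249.92120766, 309.65905744])) [ 0.53648143 -0.18590887  0.125     ] [-0.00485798 -0.02317483 -0.00243962] [[ 9.47225964e-01  3.75254799e-03 -3.20544680e-01]
 [ 3.20550296e-01 -9.89009874e-04  9.47230980e-01]
 [ 3.23750786e-03 -9.99992470e-01 -2.13969620e-03]]
```

```bash
python3 -m handwheel '[[[-0.0045,0.005,-0.003,0,0,0,80],[0,0,0,0,0,0,80],[0,0,0,0,0,0,150],[0,0,0,0,0,0,255],[0,0,0,0,0,0,255],[0,0,0,0,0,0,255],[0,0,0,0,0,0,255],[0,0,0,0,0,0,255],[0,0,0,0,0,0,255],[0,0,0,0,0,0,255]]]'
```

```text
time: 5.2
eef_pos: [0.5368, -0.1871, 0.0973]
ee_rot: [[0.947, 0.004, -0.32], [0.32, -0.002, 0.947], [0.003, -1.0, -0.003]]
ft_force: [-0.2, -0.1, 1.3]
width: 0.0194
```

```bash
python3 -m handwheel '[[[0,-0.01,0,0,0,0,255],[0,-0.02,0,0,0,0,255],[0,-0.02,0,0,0,0,255],[0,-0.03,0,0,0,0,255],[0,-0.03,0,0,0,0,255],[0,-0.03,0,0,0,0,255],[0,-0.03,0,0,0,0,255],[0,-0.02,0,0,0,0,255],[0,0,0,0,0,0,255],[0,0,0,0,0,0,255]]]'
python3 - <<'E'
from h import *
s=robot.read_state();print(s["eef_pos"],s["ft_force"],s["ft_torque"],s["width"])
a=imaging.grab_frame("scene");b=imaging.grab_frame("wrist")
cv2.imwrite("pics/lift.png",np.hstack([cv2.resize(a[90:250,100:260],(384,384)),cv2.resize(b,(400,300),interpolation=3)] if 0 else [cv2.resize(a[90:250,100:260],(384,384)),b[:,100:500]]))
E
```

```text
time: 6.45
eef_pos: [0.5363, -0.1858, 0.2972]
ee_rot: [[0.947, 0.009, -0.32], [0.32, -0.001, 0.947], [0.008, -1.0, -0.004]]
ft_force: [0.5, -0.3, -0.0]
width: 0.0196
[ 0.53633699 -0.18581906  0.29718162] [ 0.53309649 -0.28009232 -0.03673373] [ 0.01402563  0.00594366 -0.02833843] 0.01957111564891822
```

View pics/lift.png

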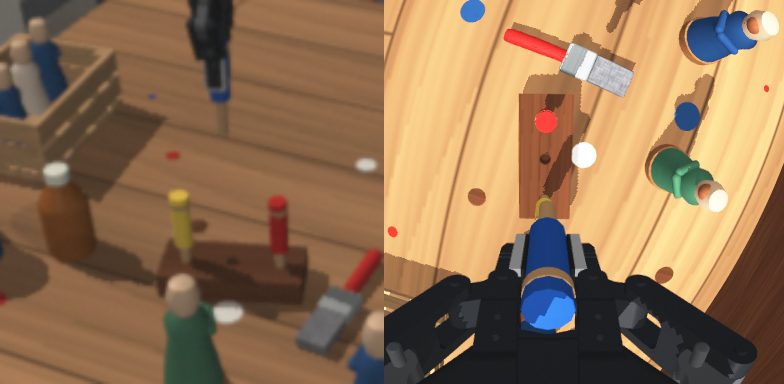

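```bash
python3 -m handwheel '[[[0.0134,0,0.0436,0.004,0,0.0085,255],[0.0134,0,0.0436,0,0,0,255],[0.0134,0,0.0436,0,0,0,255],[0.0134,0,0.0436,0,0,0,255],[0.0134,0,0.0436,0,0,0,255],[0.0134,0,0.0436,0,0,0,255],[0,0,0,0,0,0,255],[0,0,0,0,0,0,255],[0,0,0,0,0,0,255],[0,0,0,0,0,0,255]]]'
python3 - <<'E'
from h import *
s=robot.read_state();i=imaging.camera_info("wrist");b=imaging.grab_frame("wrist");print(s["eef_pos"],s["ee_rot"])
cv2.imwrite("pics/w3.png",b)
import pickle;pickle.dump(i,open("w3.pkl","wb"))
print(proj("wrist",[.526,.179,.158],i))
E
```

```text
time: 7.8
eef_pos: [0.5258, 0.0934, 0.2879]
ee_rot: [[0.949, -0.016, -0.316], [0.316, -0.001, 0.949], [-0.015, -1.0, 0.004]]
ft_force: [0.1, 0.9, -0.6]
width: 0.0196
[0.5258047  0.09339867 0.28792146] [[ 9.48523164e-01 -1.56057047e-02 -3.16323045e-01]
 [ 3.16353726e-01 -5.26846828e-04  9.48641156e-01]
 [-1.49708675e-02 -9.99878085e-01  4.43719641e-03]]
[297.98755358  96.88846155]
```

View pics/w3.png

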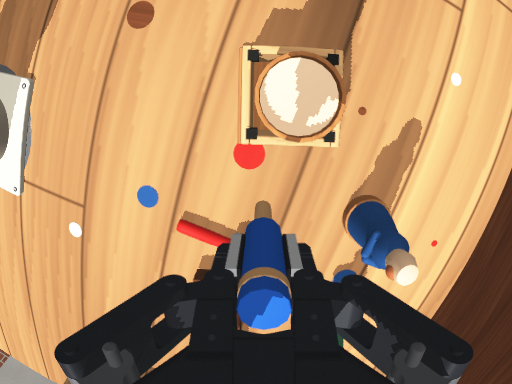

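```bash
python3 - <<'E'
from h import *
import pickle;i=pickle.load(open("w3.pkl","rb"));im=cv2.imread("pics/w3.png")
hsv=cv2.cvtColor(im,cv2.COLOR_BGR2HSV)
# pale floor incl. shaded part: low saturation
m=cv2.inRange(hsv,(0,0,130),(179,95,255));b=max(blobs(m,(235,40,355,150),60),key=lambda b:b[0]);print(b)
n,l=cv2.connectedComponents(m[40:150,235:355]);k=l[int(b[2][1])-40,int(b[2][0])-235]
c=max(cv2.findContours((l==k).astype(np.uint8),0,1)[0],key=len).reshape(-1,2)+[235,40]
h=cv2.convexHull(c).reshape(-1,2)
P=np.array([plane("wrist",q,.170,i)[:2] for q in h]);A=np.c_[2*P,np.ones(len(P))]
x=np.linalg.lstsq(A,(P**2).sum(1),rcond=None)[0];print("inner rim",x[:2],np.sqrt(x[2]+x[:2]@x[:2]))
P=np.array([plane("wrist",q,.082,i)[:2] for q in((243,46),(343,49),(340,147),(241,145))]);print("frame",P.mean(0),[np.linalg.norm(P[j]-P[j-1]) for j in range(4)])
print("rim",plane("wrist",(300,97),.17,i))
# handle axis tip
s=robot.read_state();R=s["ee_rot"];print("tip est",s["eef_pos"]+R@[0,.0873,0],"proj",proj("wrist",s["eef_pos"]+R@[0,.0873,0],i))
E
python3 - <<'E'
import cv2
im=cv2.imread("pics/w3.png");a=cv2.resize(im[35:155,225:365],None,fx=4.5,fy=4.5,interpolation=2)
cv2.imwrite("pics/w3c.png",a)
E
```

```text
(4813, (np.int32(260), np.int32(57), np.int32(79), np.int32(79)), array([298.69540827,  96.26220652]))
inner rim [0.52564226 0.17934665] 0.03113246595633684
frame [0.52715976 0.18147429] [np.float64(0.10921277250050053), np.float64(0.10813666620991018), np.float64(0.10998228463459517), np.float64(0.11040840793721254)]
rim [0.52642418 0.17894216 0.17      ]
tip est [0.52444316 0.09332983 0.20064965] proj [262.41713105 207.74037773]
```

View pics/w3c.png

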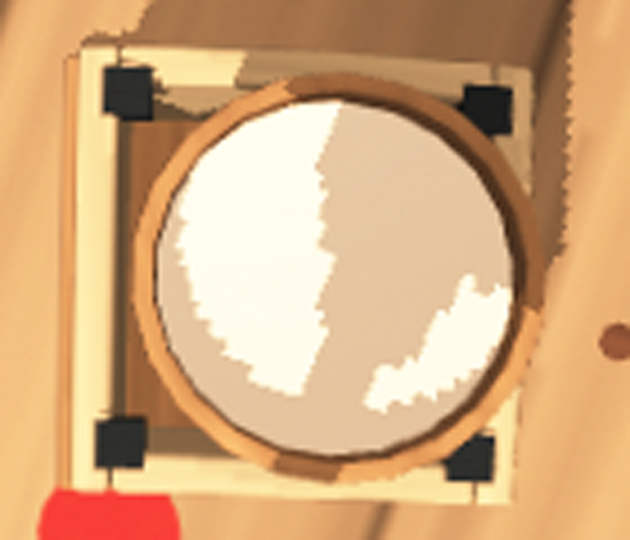

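```bash
python3 -m handwheel '[[[0.007,0,0.0205,-0.0044,0,-0.0155,255],[0.007,0,0.0205,0,0,0,255],[0.007,0,0.0205,0,0,0,255],[0.007,0,0.0205,0,0,0,255],[0,0,0,0,0,0,255],[0,0,0,0,0,0,255],[0,0,0,0,0,0,255],[0,0,0,0,0,0,255],[0,0,0,0,0,0,255],[0,0,0,0,0,0,255]]]'
```

```text
time: 9.1
eef_pos: [0.5278, 0.176, 0.2884]
ee_rot: [[0.952, 0.002, -0.308], [0.308, -0.001, 0.952], [0.002, -1.0, -0.001]]
ft_force: [0.8, 0.3, -0.1]
width: 0.0194
```

```bash
python3 -m handwheel '[[[-0.001,0.012,0,0,0,0,255],[0,0.012,0,0,0,0,255],[0,0.012,0,0,0,0,255],[0,0,0,0,0,0,255],[0,0.002,0,0,0,0,255],[0,0.002,0,0,0,0,255],[0,0.002,0,0,0,0,255],[0,0.002,0,0,0,0,255],[0,0,0,0,0,0,255],[0,0,0,0,0,0,255]]]'; python3 -c "
from bench import robot;s=robot.read_state();print(s['ft_force'],s['ft_torque'],s['eef_pos'])"
```

```text
time: 10.35
eef_pos: [0.5264, 0.1756, 0.2419]
ee_rot: [[0.951, 0.001, -0.308], [0.308, -0.001, 0.951], [0.001, -1.0, -0.001]]
ft_force: [-0.7, -0.3, 2.7]
width: 0.0197
[-0.66293263 -0.34132955  2.664573  ] [-0.15480848  0.40815359 -0.01974835] [0.52643019 0.17564735 0.24185458]
```

```bash
python3 -m handwheel '[[[0,0.0018,0,0,0,0,255],[0.0018,0,0,0,0,0,255],[0.0018,0,0,0,0,0,255],[0.00125,0,0.00125,0,0,0,255],[0.00125,0,0.00125,0,0,0,255],[0,0,0.0018,0,0,0,255],[0,0,0.0018,0,0,0,255],[-0.00125,0,0.00125,0,0,0,255],[-0.00125,0,0.00125,0,0,0,255],[0,0,0,0,0,0,255]]]'; python3 -c "
from bench import robot;s=robot.read_state();print(s['ft_force'],s['ft_torque'],s['eef_pos'])"
```

```text
time: 11.6
eef_pos: [0.5297, 0.1855, 0.2412]
ee_rot: [[0.951, 0.007, -0.308], [0.308, -0.001, 0.951], [0.006, -1.0, -0.003]]
ft_force: [-0.1, -1.4, 4.4]
width: 0.0196
[-0.09437984 -1.35767894  4.41609522] [-0.42561931 -0.06725096  0.09272238] [0.52966306 0.18549766 0.24123734]
```

```bash
python3 -m handwheel '[[[-0.0018,0.0006,0,0.003,0,0.006,255],[-0.0018,0,0,0,0,0,255],[-0.0018,0,0,0,0,0,255],[-0.0018,0,0,0,0,0,255],[-0.00125,0,-0.00125,0,0,0,255],[-0.00125,0,-0.00125,0,0,0,255],[0,0,-0.0018,0,0,0,255],[0,0,-0.0018,0,0,0,255],[0,0,0,0,0,0,255],[0,0,0,0,0,0,255]]]'; python3 -c "
from bench import robot;import numpy as np;s=robot.read_state();print(s['ft_force'],s['ft_torque'],s['eef_pos']);t=s['eef_pos']+.0873*s['ee_rot'][:,1]-[.5265,.18,0];print('tip off axis world',t,'tool',.951*t[0]+.308*t[1],-.308*t[0]+.951*t[1])"
```

```text
time: 12.85
eef_pos: [0.5225, 0.1818, 0.2401]
ee_rot: [[0.952, 0.003, -0.306], [0.306, 0.012, 0.952], [0.006, -1.0, 0.011]]
ft_force: [1.6, 1.7, 0.4]
width: 0.0196
[1.58529105 1.72822905 0.44484464] [ 0.38912297 -0.3356343  -0.03561896] [0.52253471 0.18177238 0.24005582]
tip off axis world [-0.00372479  0.00285481  0.15276286] tool -0.002662991697296335 0.0038621590572764566
```

```bash
python3 -m handwheel '[[[0.0005,0.001,0.001,-0.011,0,0.006,255],[0,0.001,0,0,0,0,255],[0,0.001,0,0,0,0,255],[0,0.001,0,0,0,0,255],[0,0.001,0,0,0,0,255],[0,0.001,0,0,0,0,255],[0,0,0,0,0,0,255],[0,0,0,0,0,0,255],[0,0,0,0,0,0,255],[0,0,0,0,0,0,255]]]'
cat > st.py <<'E'
from bench import robot;import numpy as np
s=robot.read_state();R=s['ee_rot'];print(s['ft_force'],s['ft_torque']);t=s['eef_pos']+.0873*R[:,1]-[.5265,.18,0];print('tip off axis world',t,'tool',R.T@(t*[1,1,0]),'untilt x,z',-R[2,2],R[2,0],'F tool',R.T@s['ft_force'])
E
python3 st.py
```

```text
time: 14.1
eef_pos: [0.5228, 0.1829, 0.2336]
ee_rot: [[0.952, 0.0, -0.305], [0.305, -0.001, 0.952], [0.0, -1.0, -0.001]]
ft_force: [1.1, 2.5, 0.8]
width: 0.0201
[1.11750173 2.50439153 0.7632158 ] [ 0.55588851 -0.30102627  0.01820694]
tip off axis world [-0.00365067  0.00284142  0.14634325] tool [-2.60848820e-03 -3.44981722e-06  3.82058396e-03] untilt x,z 0.0007803217116423131 0.00017961802437312913 F tool [ 1.82908919 -0.7644816   2.04286221]
```

```bash
python3 -m handwheel '[[[0.0004,0.001,0.0004,0,0,0,255],[0,0.0015,0,0,0,0,255],[0,0.0015,0,0,0,0,255],[0,0.0015,0,0,0,0,255],[0,0.0015,0,0,0,0,255],[0,0.001,0,0,0,0,255],[0,0.001,0,0,0,0,255],[0,0.001,0,0,0,0,255],[0,0,0,0,0,0,255],[0,0,0,0,0,0,255]]]'; python3 st.py
```

```text
time: 15.35
eef_pos: [0.5228, 0.1832, 0.2227]
ee_rot: [[0.952, -0.0, -0.305], [0.305, -0.001, 0.952], [-0.001, -1.0, -0.001]]
ft_force: [0.8, 1.2, 1.1]
width: 0.0194
[0.76607702 1.20928607 1.1399443 ] [ 0.46172267 -0.29444243  0.00925592]
tip off axis world [-0.00369889  0.00304235  0.13544094] tool [-2.59269492e-03 -2.81593595e-06  4.02686338e-03] untilt x,z 0.0011399693491306634 -0.000684448965144788 F tool [ 1.09809022 -1.14174129  0.91615748]
```

```bash
python3 -m handwheel '[[[0.0003,0.001,0.0002,0,0,0,255],[0,0.001,0,0,0,0,255],[0,0.001,0,0,0,0,255],[0,0.001,0,0,0,0,255],[0,0,0,0,0,0,255],[0,0,0,0,0,0,255],[0,0,0,0,0,0,255],[0,0,0,0,0,0,255],[0,0,0,0,0,0,255],[0,0,0,0,0,0,255]]]'; python3 st.py
```

```text
time: 16.6
eef_pos: [0.5229, 0.1833, 0.2192]
ee_rot: [[0.952, -0.0, -0.306], [0.306, -0.002, 0.952], [-0.001, -1.0, -0.001]]
ft_force: [-0.1, 1.2, 4.4]
width: 0.0201
[-0.14837024  1.2449725   4.39317948] [ 0.30539776  0.00795641 -0.05921594]
tip off axis world [-0.00361306  0.00314474  0.13190815] tool [-2.47932760e-03 -3.39774692e-06  4.09835450e-03] untilt x,z 0.001385873900912257 -0.0009204351716289998 F tool [ 0.23510295 -4.3950992   1.22467375]
```

```bash
python3 -m handwheel '[[[0,0.001,0.0003,0,0,0,255],[0,0.001,0,0,0,0,255],[0,0.001,0,0,0,0,255],[0,0,0,0,0,0,255],[0,0,0,0,0,0,255],[0,0,0,0,0,0,255],[0,0,0,0,0,0,255],[0,0,0,0,0,0,255],[0,0,0,0,0,0,255],[0,0,0,0,0,0,255]]]'; python3 st.py
```

```text
time: 17.85
eef_pos: [0.5229, 0.1833, 0.217]
ee_rot: [[0.952, -0.0, -0.306], [0.306, -0.002, 0.952], [-0.001, -1.0, -0.002]]
ft_force: [0.4, 1.8, 6.2]
width: 0.0195
[0.39341817 1.76097657 6.1648802 ] [0.25452112 0.09084922 0.02472722]
tip off axis world [-0.0036214   0.00316532  0.12973751] tool [-2.48085915e-03 -5.44589143e-06  4.12057157e-03] untilt x,z 0.001842955241139339 -0.0008658890720237669 F tool [ 0.90740349 -6.16852633  1.54514273]
```

```bash
python3 -m handwheel '[[[0,-0.002,0.0003,0,0,0,255],[0,-0.002,0.0002,0,0,0,255],[0,-0.001,0,0,0,0,255],[0,0,0,0,0,0,255],[0,0,0,0,0,0,255],[0,0,0,0,0,0,200],[0,0,0,0,0,0,160],[0,0,0,0,0,0,120],[0,0,0,0,0,0,80],[0,0,0,0,0,0,80]]]'; python3 st.py
```

```text
time: 19.1
eef_pos: [0.5212, 0.183, 0.2204]
ee_rot: [[0.952, -0.004, -0.306], [0.306, -0.004, 0.952], [-0.005, -1.0, -0.003]]
ft_force: [0.3, 0.8, -0.4]
width: 0.059
[ 0.28771553  0.75367218 -0.44421944] [-0.03136114 -0.00437703  0.00863831]
tip off axis world [-0.00565747  0.00264015  0.13311111] tool [-4.57914995e-03  1.34643567e-05  4.24364365e-03] untilt x,z 0.00254814590383088 -0.005301758437216433 F tool [0.50673559 0.43993329 0.63072231]
```

Released at zero force; now straight up (the pads' clearance is 18 mm each side) and look.

```bash
python3 -m handwheel '[[[0.001,-0.005,0,0.0025,0,-0.005,80],[0,-0.01,0,0,0,0,80],[0,-0.02,0,0,0,0,80],[0,-0.02,0,0,0,0,80],[0,-0.025,0,0,0,0,80],[0,-0.025,0,0,0,0,80],[0,-0.025,0,0,0,0,80],[0,-0.02,0,0,0,0,80],[0,0,0,0,0,0,80],[0,0,0,0,0,0,80]]]'
python3 - <<'E'
from h import *
s=robot.read_state();i=imaging.camera_info("wrist");w=imaging.grab_frame("wrist");a=imaging.grab_frame("scene")
x0,y0=250,110
cv2.imwrite("pics/end.png",np.hstack([cv2.resize(a[120:270,160:360],(512,384)),cv2.resize(w,(288,384)) if 0 else w[:,130:410]]))
o=np.array([.5230,.1835])
for z in(.181,.251):print("expect scene",proj("scene",[*o,z]),"wrist",proj("wrist",[*o,z],i))
for b in blobs(mask(a,105,128,130,60),(290,110,360,210)):print("scene blue",b)
for b in blobs(mask(w,100,125,150,90),(150,0,400,384),100):print("wrist blue",b)
E
```

```text
time: 20.35
eef_pos: [0.5221, 0.1832, 0.3808]
ee_rot: [[0.952, 0.004, -0.306], [0.306, 0.002, 0.952], [0.005, -1.0, 0.0]]
ft_force: [-0.2, -0.4, -0.6]
width: 0.0585
expect scene [334.96366797 186.77993424] wrist [262.72303204 170.9376013 ]
expect scene [339.75450906 162.69658096] wrist [262.96614696 190.23430172]
scene blue (46, (np.int32(336), np.int32(161), np.int32(8), np.int32(7)), array([339.2173913 , 163.91304348]))
scene blue (124, (np.int32(331), np.int32(171), np.int32(11), np.int32(18)), array([335.91129032, 179.24193548]))
wrist blue (183, (np.int32(253), np.int32(162), np.int32(20), np.int32(15)), array([262.46448087, 168.17486339]))
wrist blue (466, (np.int32(251), np.int32(175), np.int32(25), np.int32(25)), array([263.02360515, 187.36051502]))
wrist blue (184, (np.int32(150), np.int32(217), np.int32(14), np.int32(16)), array([156.10326087, 224.22826087]))
wrist blue (199, (np.int32(306), np.int32(280), np.int32(17), np.int32(16)), array([314.23115578, 287.72361809]))
```

View pics/end.png

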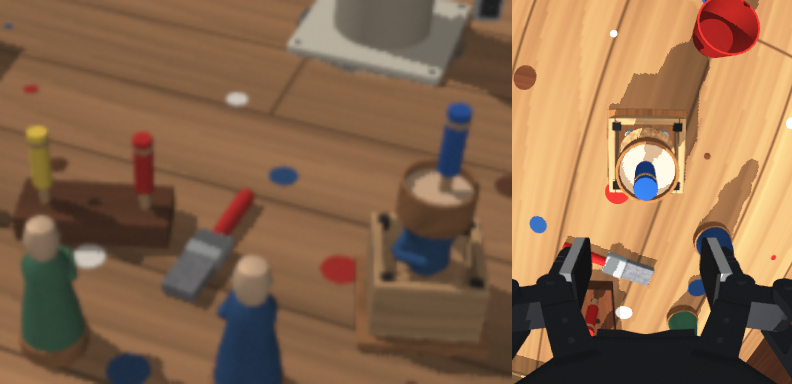

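```bash
python3 -c "from bench import robot;print(robot.sign_off())"
```

```text
the job is handed in; nothing more can be done
None
```

The blue handle is out of the rack and standing upright by itself in the figurine's base. I let go of it, raised the gripper clear and handed the job in at about 20 s of the 64 s allowed.

- **Finding the hole:** I felt for it on the recess floor at about 3–4.5 N. The spigot dropped in about 4.7 mm from the cradle axis, within the 3–10 mm given.
- **Pushing home:** The hardest push was about 6 N, which by the spring rate is about 6–7 mm down. Under the last two pushes the force rose at about 0.8 N per mm, the springs' own rate, so the spigot was on the bottom of the hole.
- **Depth:** The forces put it at 20.5–22 mm, depending on which first-contact reading I use. The lower figure is up to 1.5 mm short of the full 22 mm, and the force noise explains that difference.
- **Last pictures:** The grip's top and lower end appear within about 3 pixels of where a fully seated, upright handle should be. The red and yellow handles, brush, tin and both finished figurines look undisturbed. The flask was not in the last pictures.

The search path drifted by about 2.5 mm, which I corrected on the way.

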